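# Brush the wood off-cuts from the key tray into the bin

## Robot

A 6-joint arm with a two-finger parallel gripper is mounted at the origin on the work surface. World frame = base frame: x ahead of the robot, y to its left, z up, the work surface at z = 0. Lengths are in mm, angles in rad, forces in N, time in s.
With the tool pointing down it reaches from about 275 to 1000 mm from the base axis. Payload 8.4 kg.
Tool frame: the origin (TCP) lies on the mounting face of the last link; the fingertips stand 173 mm ahead of it and the grasp point (between the pads) lies 155 mm ahead of it; z points along the fingers, y is the line along which they close (so a half turn about z gives the same grasp; the last joint's range is limited). The gripper opens to 85 mm and grips with 20 to 120 N. Pads are 22 mm wide; open, the fingers measure 114 mm over their backs; the gripper's body (76 mm by 85 mm) begins 54 mm behind the grasp point. The pads swing forward as they close: fully open they stand 13 mm farther back than shut.
Start: joints at [1.347, 0.353, 1.633, -0, 1.155, -0.002], TCP at [137.49, 609.693, 404.681] pointing down, gripper open.
Joint ranges: [-2.63, 2.63], [-0.92, 2.1], [0.06, 2.66], [-1.3, 4.44], [0, 2.69], [-3.02, 3.02]. Speed limits (rad/s): [2.22, 2.22, 2.79, 3.14, 3.14, 3.14].

## Interface

Orientations are given as [roll, pitch, yaw] about the fixed x, y, z axes, in that order (R = Rz(yaw) Ry(pitch) Rx(roll)).
In Python, from rig import r gives the robot as it stands.
- The arm moves only by the tool apply_moves, never from a script. Its argument "deltas" is a list of rows, each an object with "claw": the gripper command: -1 is fully open, 1 is shut, values between are in proportion; "delta_pos": the shift along the tool's x, y, z in cm, a list of three; "yaw": the turn about the tool's z in rad. In form: [{"claw": claw, "delta_pos": [tx, ty, tz], "yaw": yaw}, ...]. A call has 1 to 8 rows; each row shifts and turns the commanded pose from where the row before left it, along the tool's axes as they then stand; what a row does not reach is not made up. A row lasts 1/8 s, in which the tool goes at most 62.5 mm and 10.7 degrees, less where a joint would pass 70% of its speed; a pose out of reach is approached as far as the arm can. A call with a gripper value outside its range is refused whole. The fingers move at their own pace and stop on an object; "grip_force" is the grip in N (left out, the last holds). Time passes only in rows, so rows that do not move let the fingers close. It gives the time, the measured TCP pose, the force, the opening and the grip force at its end, in the units of the state.
- r.sense(): the state, without advancing time (a new reading comes with each control period).
- r.grab_frame(name): name is "scene" or "top" or "wrist"; returns a dict with "img" (384x512x3 uint8, blue, green, red), "z_map" (384x512 float32, mm along the optical axis (not along the pixel's ray), 0 where there is no reading), "fx", "fy", "cx", "cy" (pixels), "eye" and "rotation" of the camera in the world; the wrist camera has in their place "T_tool_cam" (4x4, takes a point from camera to tool coordinates, whose origin is the TCP and whose axes are the flange's). Camera axes: x right, y up, looking along -z (the intrinsics and any distortion apply to the point x, -y, -z); pixel columns grow to the right and rows downward; lengths in mm; the calibration is good to about 2 mm. A picture is of the moment at which its call begins: read the wrist's pose just before it.
- r.sign_off(): hands the job in; it is judged then, once.
The state is a dict: "clock": time; "qpos": joint angles; "qvel": joint speeds; "joint_efforts": joint torques, N m; "eef_pos": TCP position; "tcp_rot": TCP orientation; "contact_force": force on the tool from outside, world axes, zero at the start; "wrist_torque": the same for the moment, N m; "opening": opening from 0.0 (shut) to 1.0 (fully open); "grasp_force": force on a finger pad.
Only numpy, scipy, OpenCV 4.12 (cv2) and the standard library are available. Lean on these libraries where they do the work, as an engineer would, in place of code of your own. Each camera call takes 0.05 s, during which the arm holds its last target. There are 200 camera calls.

## Task

Slide the rattan-look bin along the bench until its long side is up against the white box, squarely and centred under the tray's open lip. Then, with the hand brush and without touching the off-cuts with the gripper, sweep all three off-cuts out of the steel key tray over the open lip into the bin, and stand the brush back upright on its black mat. Leave the bin there under the lip, and leave the bowl, the jar and the phone stand where they are.

Things in the scene. Friction and masses are not known exactly. Their poses are not given: they have to be found in the camera images.
- tray: Steel key tray on a white box, both fixed. Origin: centre of the box's underside, on the bench; z up. Box 200 (x) x 260 (y) x 104 mm high. Tray floor 110 mm above the bench, 184 mm wide inside (x = -92 to 92), from the back wall (inner face y = 126) to the open lip at y = -160. Walls 4 mm thick, 19 mm above the floor, on both x sides up to the lip and at +y; none at the lip.
- bin: Loose open bin of brown rattan-look plastic, 280 (x) x 180 (y) x 80 mm high, walls and floor 6 mm, about 0.4 kg. Origin: centre of its underside; z up. It starts on the bench a few centimetres from the white box's -y side, a little turned and off-centre. When it is against the box, its centre is 220 mm from the tray's origin along the tray's -y, and its rim is 24 mm below the lip.
- tray_lip (a point): Middle of the tray's open lip, on the floor's upper edge, 110 mm above the bench, in the tray's axes (-y points out over the bin). The 6 mm thick floor juts 30 mm out beyond the white box here.
- brush: Loose hand brush standing on its bristles, 0.2 kg. Origin: centre of the bristles' underside; z up. Stiff black bristle block 90 (x) x 44 (y) mm, 0 to 42 mm high; wooden head 94 x 46 mm, 42 to 64 mm; upright handle 60 (x) x 24 (y) mm, 64 to 131 mm high: grip it from above across its thickness (y). The two 90 mm wide bristle faces (+y, -y) do the sweeping.
- mat: Black rubber mat fixed to the bench, 160 (x) x 110 (y) x 4 mm, the brush's place. Origin: centre of its underside.
- offcut_block: Dark wooden off-cut, a block 65 x 36 x 30 mm, loose in the tray. Origin: centre of its underside as it starts.
- offcut_corner: Red-painted L-shaped off-cut, 62 x 46 x 30 mm high, loose in the tray. Origin: within 3 mm of the middle of its outline, on the underside as it starts.
- offcut_step: Blue stepped moulding off-cut, 64 x 40 x 31 mm high, loose in the tray. Origin: centre of its underside as it starts.
- bowl: Grey ceramic bowl, 124 mm across, 55 mm high. Leave it alone. Origin: centre of its underside.
- jar: Glass jar with a metal twist cap, 76 mm across, 110 mm high. Leave it alone. Origin: centre of its underside.
- phone_stand: Black silicone phone stand, 80 x 75 mm, about 105 mm high. Leave it alone. Origin: centre of its underside.
There are look-alikes about, which are no part of the job. There is more than one size of the offcut_step; the one meant has the size given above. Of the things that look like the brush, take the one that is farthest to the robot's right at the start.

How it is judged:
By the outcome, as a careful person would: the job done as asked, in the order asked, and still so for the second after the job is handed in, with the robot touching nothing.
It also fails if it takes over 72 s, if anything falls off the work surface, if the arm or the gripper's body presses on something with over 40 N, if the wrist force passes 120 N, or if a joint passes its speed limit or range.

## Working session

There is one attempt and no reset: what is moved stays moved. The work goes in short steps, Python scripts to look and compute and a tool call to move; the robot and the scene stay as the last step left them, time stands still between calls to the robot, and variables do not carry over. Pictures are saved under pics/ and viewed, at most 10 in all, crops included, and the job is handed in when it is done.

Besides the shell and the picture viewer there is one more tool, called after "Emit:" as name(argument=value, ...), one argument or row to a line, values as JSON. apply_moves: Moves the arm, as the interface text tells. Its arguments: {"type":"object","properties":{"deltas":{"type":"array"},"grip_force":{"type":"number"}},"required":["deltas"]}

```bash
ls; mkdir -p pics; cat > h.py <<'E'
import numpy as np, cv2
from rig import r
def cloud(f):
    z=f["z_map"]; h,w=z.shape
    u,v=np.meshgrid(np.arange(w),np.arange(h))
    p=np.stack([(u-f["cx"])/f["fx"]*z,-(v-f["cy"])/f["fy"]*z,-z],-1)
    R=np.array(f["rotation"]); return p@R.T+np.array(f["eye"])
E
python3 - <<'E'
from h import *
s=r.sense(); print(s["clock"],s["eef_pos"],s["tcp_rot"])
for n in ("scene","top"):
    f=r.grab_frame(n); cv2.imwrite(f"pics/{n}0.png",f["img"]); np.savez(f"{n}0.npz",**f)
    print(n,{k:v for k,v in f.items() if k not in("img","z_map")},(f["z_map"]>0).mean())
E
```

```text
pics
0.0 [137.39721324 609.4695787  403.92215248] [-3.14014367e+00  2.93806665e-06  2.91987635e+00]
scene {'fx': 471.76650618030294, 'fy': 471.76650618030294, 'cx': 248.48526057125798, 'cy': 195.6724903965393, 'eye': array([1007.32350628,  751.37062989, 1099.28490197]), 'rotation': array([0.7056165 , 0.01542649, 2.53400788])} 0.9959971110026041
top {'fx': 467.1723146469579, 'fy': 467.1723146469579, 'cx': 247.05287678998067, 'cy': 192.7553786775824, 'eye': array([ 277.75468404,   36.20419032, 1534.62554787]), 'rotation': array([ 0.18441843,  0.01925258, -1.59918353])} 0.9960479736328125
```

View pics/top0.png

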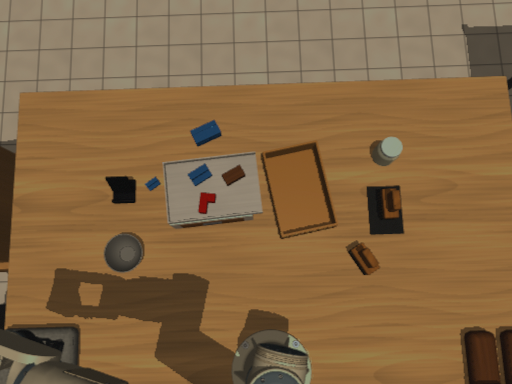

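View pics/scene0.png

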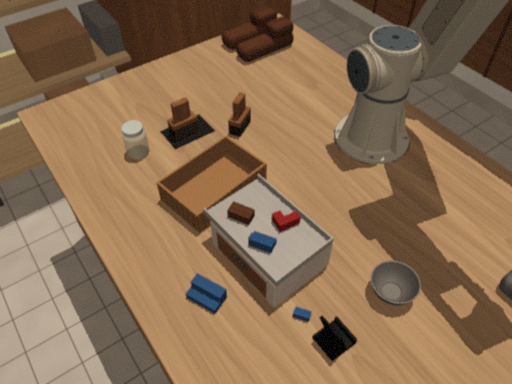

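The top view shows the tray at (212,190) with its lip toward the right, which is world -y. The bin is at (298,190) and slightly turned. The brush on the mat is at (392,203), and a look-alike stands at (365,258). The three off-cuts are at (200,175), (233,175) and (207,203). Next I'll measure these from the depth map.

```bash
cat >> h.py <<'E'
from scipy.spatial.transform import Rotation as Ro
def cloud(f):
    z=f["z_map"]; h,w=z.shape
    u,v=np.meshgrid(np.arange(w),np.arange(h))
    p=np.stack([(u-f["cx"])/f["fx"]*z,-(v-f["cy"])/f["fy"]*z,-z],-1)
    if "T_tool_cam" in f:
        s=f["s"]; T=np.array(f["T_tool_cam"]); p=p@T[:3,:3].T+T[:3,3]
        R=Ro.from_euler("xyz",s["tcp_rot"]).as_matrix(); e=s["eef_pos"]
    else: R=Ro.from_euler("xyz",f["rotation"]).as_matrix(); e=f["eye"]
    return p@R.T+np.array(e)
def rect(m,P,name,zlo,zhi,show=True):
    k=m&(P[...,2]>zlo)&(P[...,2]<zhi)
    n,l,st,c=cv2.connectedComponentsWithStats(k.astype(np.uint8))
    if n<2: print(name,"none"); return
    i=1+np.argmax(st[1:,4]); q=P[l==i]
    (c,s,a)=cv2.minAreaRect(q[:,:2].astype(np.float32))
    print(name,"c",np.round(c,1),"size",np.round(s,1),"ang",round(a,2),"z",np.round(np.percentile(q[:,2],[5,50,95]),1),len(q))
    return q
def box(u0,v0,u1,v1,shape=(384,512)):
    m=np.zeros(shape,bool); m[v0:v1,u0:u1]=1; return m
E
python3 - <<'E'
from h import *
f=dict(np.load("top0.npz")); P=cloud(f); hsv=cv2.cvtColor(f["img"],cv2.COLOR_BGR2HSV)
for u,v in [(350,120),(100,320),(220,210),(298,190)]: print(u,v,np.round(P[v,u],1))
rect(box(155,145,268,240),P,"tray",90,140)
rect(box(155,145,268,240),P,"walls",121,135)
rect(box(262,135,345,245),P,"bin",50,95)
rect(box(372,175,412,240),P,"brush",40,160); rect(box(372,175,412,240),P,"handle",100,160);rect(box(372,175,412,240),P,"head",45,90)
rect(box(345,235,385,280),P,"fake",30,160);rect(box(345,235,385,280),P,"fakehandle",100,160)
rect(box(360,180,412,240),P,"mat",2,10)
H,S,V=cv2.split(hsv); t=box(168,158,258,218)
blue=(H>95)&(H<125)&(S>120); red=((H<6)|(H>174))&(S>150)
rect(t&blue,P,"step",100,170); rect(t&red,P,"corner",100,170)
rect(t&~red&~blue&(S>80),P,"block",100,170); rect(t&(V<90)&~blue&~red,P,"block2",128,170)
rect(box(370,130,410,170),P,"jar",60,140); rect(box(100,228,148,275),P,"bowl",30,90); rect(box(100,170,140,206),P,"stand",8,130)
rect(box(185,115,228,150),P,"bigstep",10,90)
E
```

```text
350 120 [ 806.6 -302.     1.4]
100 320 [166.1 538.9   2.4]
220 210 [492.7 141.  110.6]
298 190 [ 5.686e+02 -1.127e+02  4.000e-01]
tray c [562.  162.8] size [199.4 290.7] ang 5.08 z [106.1 112.5 131.7] 5524
walls c [559.1 233.7] size [192.6 148.6] ang 4.81 z [122.3 129.4 133.8] 201
bin c [ 562.8 -111. ] size [283. 183.] ang 10.5 z [54.4 79.1 85.8] 959
brush c [ 506.7 -395.8] size [95.  48.9] ang 1.9 z [ 53.9  75.9 140. ] 549
handle c [ 505.8 -395.8] size [58.7 27.5] ang 1.37 z [105.4 134.7 141.2] 223
head c [ 506.7 -395.8] size [95.  48.9] ang 1.9 z [53.7 69.4 83. ] 299
fake c [ 334.5 -304.5] size [94.  46.2] ang 30.85 z [ 45.5  69.9 135.1] 536
fakehandle c [ 335.4 -305.2] size [59.  26.1] ang 30.03 z [107.9 131.1 136.3] 205
mat c [ 494.2 -397.1] size [170. 201.] ang 85.93 z [2.4 5.2 9.1] 1463
step c [601.6 200.8] size [38.8 60.3] ang 31.32 z [123.7 135.8 146.4] 258
corner c [511.7 179.4] size [43.8 59.4] ang 81.66 z [136.1 141.3 146. ] 214
block c [597.8  96.9] size [37.5 63.3] ang 27.08 z [126.2 141.8 146.6] 267
block2 c [597.1  97.3] size [36.3 61.3] ang 27.9 z [135.4 142.1 146.6] 240
jar c [ 675.8 -400. ] size [70.4 71.9] ang 86.96 z [ 70.5 109.7 117. ] 522
bowl c [375.4 453.6] size [121.1 120.9] ang 21.0 z [31.6 47.7 60. ] 489
stand c [588.8 481.2] size [ 96.6 104.1] ang 0.28 z [ 10.6  30.7 105.1] 653
bigstep c [774.4 190.7] size [60.4 92.6] ang 24.22 z [17.6 41.7 51.3] 473
```

```bash
cat >> h.py <<'E'
TO=np.array([560.7,177.7]); TY=np.radians(5.0)
def tray(x,y):
    c,s=np.cos(TY),np.sin(TY); return TO+np.array([c*x-s*y,s*x+c*y])
def plan(tgt,yaw_deg,n=None,st=None):
    "n equal rows along a straight world line, in tool axes as they stand at each row"
    s=r.sense(); p=np.array(s["eef_pos"]); y=s["tcp_rot"][2]
    if st is not None: p,y=np.array(st[0],float),st[1]
    dy=np.radians(yaw_deg)-y; dy=(dy+np.pi)%(2*np.pi)-np.pi
    d=np.array(tgt)-p
    n=n or max(1,int(np.ceil(max(np.linalg.norm(d)/45,abs(dy)/.165))))
    print("rows",n,"from",np.round(p,1),round(np.degrees(y),1))
    for i in range(n):
        yy=y+dy*i/n; e=d/n
        c,s_=np.cos(yy),np.sin(yy)
        print("  [%.2f,%.2f,%.2f] yaw %.3f"%((c*e[0]+s_*e[1])/10,(s_*e[0]-c*e[1])/10,-e[2]/10,-dy/n))
    return np.array(tgt,float),np.radians(yaw_deg)
E
python3 -c "
from h import *
plan([578.6,-196.5,300],10.5,24)"
```

```text
rows 24 from [137.4 609.5 404. ] 167.3
  [-2.53,-2.87,0.43] yaw 0.114
  [-2.84,-2.56,0.43] yaw 0.114
  [-3.12,-2.22,0.43] yaw 0.114
  [-3.35,-1.86,0.43] yaw 0.114
  [-3.54,-1.46,0.43] yaw 0.114
  [-3.68,-1.05,0.43] yaw 0.114
  [-3.78,-0.63,0.43] yaw 0.114
  [-3.82,-0.19,0.43] yaw 0.114
  [-3.82,0.24,0.43] yaw 0.114
  [-3.77,0.68,0.43] yaw 0.114
  [-3.67,1.10,0.43] yaw 0.114
  [-3.52,1.51,0.43] yaw 0.114
  [-3.32,1.90,0.43] yaw 0.114
  [-3.08,2.27,0.43] yaw 0.114
  [-2.81,2.60,0.43] yaw 0.114
  [-2.49,2.91,0.43] yaw 0.114
  [-2.14,3.17,0.43] yaw 0.114
  [-1.77,3.39,0.43] yaw 0.114
  [-1.37,3.57,0.43] yaw 0.114
  [-0.96,3.71,0.43] yaw 0.114
  [-0.53,3.79,0.43] yaw 0.114
  [-0.09,3.83,0.43] yaw 0.114
  [0.34,3.81,0.43] yaw 0.114
  [0.77,3.75,0.43] yaw 0.114
```

Emit:
apply_moves(
  deltas=[
    {"claw": -0.2,"delta_pos": [-2.5,-2.9,0.4],"yaw": 0.114},
    {"claw": -0.2,"delta_pos": [-2.8,-2.6,0.4],"yaw": 0.114},
    {"claw": -0.2,"delta_pos": [-3.1,-2.2,0.4],"yaw": 0.114},
    {"claw": -0.2,"delta_pos": [-3.3,-1.9,0.4],"yaw": 0.114},
    {"claw": -0.2,"delta_pos": [-3.5,-1.5,0.4],"yaw": 0.114},
    {"claw": -0.2,"delta_pos": [-3.7,-1.0,0.4],"yaw": 0.114},
    {"claw": -0.2,"delta_pos": [-3.8,-0.6,0.4],"yaw": 0.114},
    {"claw": -0.2,"delta_pos": [-3.8,-0.2,0.4],"yaw": 0.114},
  ],
  grip_force=60,
)

```text
clock: 1.1
eef_pos: [283.5, 339.9, 372.4]
tcp_rot: [-3.141, 0.0, 2.004]
contact_force: [0.4, -0.3, 0.6]
opening: 0.601
grasp_force: 0.0
```

Emit:
apply_moves(
  deltas=[
    {"claw": -0.2,"delta_pos": [-3.8,0.2,0.4],"yaw": 0.114},
    {"claw": -0.2,"delta_pos": [-3.8,0.7,0.4],"yaw": 0.114},
    {"claw": -0.2,"delta_pos": [-3.7,1.1,0.4],"yaw": 0.114},
    {"claw": -0.2,"delta_pos": [-3.5,1.5,0.4],"yaw": 0.114},
    {"claw": -0.2,"delta_pos": [-3.3,1.9,0.4],"yaw": 0.114},
    {"claw": -0.2,"delta_pos": [-3.1,2.3,0.4],"yaw": 0.114},
    {"claw": -0.2,"delta_pos": [-2.8,2.6,0.4],"yaw": 0.114},
    {"claw": -0.2,"delta_pos": [-2.5,2.9,0.4],"yaw": 0.114},
  ],
)

```text
clock: 2.1
eef_pos: [430.5, 70.9, 340.5]
tcp_rot: [-3.141, 0.0, 1.092]
contact_force: [-0.3, -1.1, 0.1]
opening: 0.6
grasp_force: 0.0
```

Emit:
apply_moves(
  deltas=[
    {"claw": -0.2,"delta_pos": [-2.1,3.2,0.4],"yaw": 0.114},
    {"claw": -0.2,"delta_pos": [-1.8,3.4,0.4],"yaw": 0.114},
    {"claw": -0.2,"delta_pos": [-1.4,3.6,0.4],"yaw": 0.114},
    {"claw": -0.2,"delta_pos": [-1.0,3.7,0.4],"yaw": 0.114},
    {"claw": -0.2,"delta_pos": [-0.5,3.8,0.4],"yaw": 0.114},
    {"claw": -0.2,"delta_pos": [-0.1,3.8,0.4],"yaw": 0.114},
    {"claw": -0.2,"delta_pos": [0.3,3.8,0.4],"yaw": 0.114},
    {"claw": -0.2,"delta_pos": [0.8,3.8,0.4],"yaw": 0.114},
  ],
)

```text
clock: 3.1
eef_pos: [577.7, -198.4, 308.2]
tcp_rot: [-3.141, 0.001, 0.18]
contact_force: [-0.1, 0.1, 0.9]
opening: 0.6
grasp_force: 0.0
```

```bash
python3 - <<'E'
from h import *
s=r.sense(); print(s["clock"],s["eef_pos"],s["tcp_rot"],s["opening"],s["contact_force"],s["qpos"])
f=r.grab_frame("wrist"); f["s"]=s; cv2.imwrite("pics/w1.png",f["img"]); P=cloud(f)
print(f["T_tool_cam"], (f["z_map"]>0).mean())
rect(np.ones((384,512),bool),P,"rim",65,92)
rect(np.ones((384,512),bool),P,"tray",100,150)
plan([578.6,-196.5,225],10.5)
E
```

```text
3.1 [ 577.66804898 -198.39019039  308.17933368] [-3.14122527e+00  5.39742417e-04  1.79922839e-01] 0.6001118996217149 [-0.114833    0.08218802  0.87125774] [-3.33283540e-01  4.35525300e-01  1.74653627e+00  6.71958845e-05
  9.60181667e-01  1.05755150e+00]
[[ 7.34293813e-04  9.44270302e-01  3.29170256e-01  8.61259629e+01]
 [ 9.99999730e-01 -6.81216690e-04 -2.76577007e-04  1.84013491e-01]
 [-3.69271815e-05  3.29170370e-01 -9.44270547e-01  3.12487860e+01]
 [ 0.00000000e+00  0.00000000e+00  0.00000000e+00  1.00000000e+00]] 0.996124267578125
rim c [ 564.2 -113.4] size [279.2 172.2] ang 10.6 z [67.7 79.1 80.5] 7523
tray c [ 516.  -392.2] size [25.3 43.7] ang 89.21 z [102.4 121.9 134.8] 3022
rows 2 from [ 579.6 -201.7  308.1] 10.0
  [-0.00,-0.27,4.15] yaw -0.005
  [-0.00,-0.27,4.15] yaw -0.005
```

View pics/w1.png

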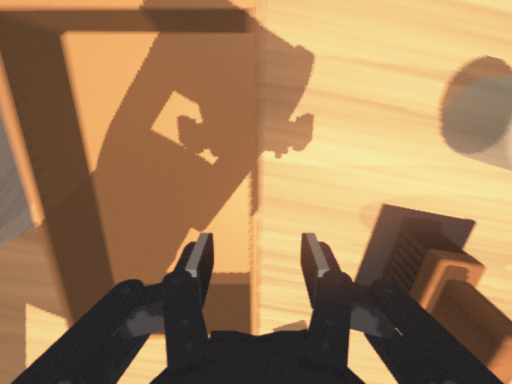

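The wrist view shows the bin's -y wall running between the open fingers at column ~258, parallel to the pads. I'll descend and grip it.

Emit:
apply_moves(
  deltas=[
    {"claw": -0.2,"delta_pos": [0,-0.25,4.1],"yaw": 0},
    {"claw": -0.2,"delta_pos": [0,-0.25,4.1],"yaw": 0},
    {"claw": -0.2,"delta_pos": [0,0,0],"yaw": 0},
    {"claw": 1,"delta_pos": [0,0,0],"yaw": 0},
    {"claw": 1,"delta_pos": [0,0,0],"yaw": 0},
    {"claw": 1,"delta_pos": [0,0,0],"yaw": 0},
    {"claw": 1,"delta_pos": [0,0,0],"yaw": 0},
    {"claw": 1,"delta_pos": [0,0,0],"yaw": 0},
  ],
  grip_force=50,
)

```text
clock: 4.15
eef_pos: [577.2, -192.7, 228.6]
tcp_rot: [3.14, -0.003, 0.184]
contact_force: [-0.8, -1.1, 7.1]
opening: 0.061
grasp_force: 50.3
```

```bash
python3 - <<'E'
from h import *
s=r.sense(); print(s["clock"],s["eef_pos"],s["tcp_rot"],s["opening"],s["contact_force"],s["grasp_force"])
f=r.grab_frame("top"); P=cloud(f); cv2.imwrite("pics/top1.png",f["img"])
rect(box(262,135,345,245),P,"bin",50,83)
f=r.grab_frame("scene"); P=cloud(f)
hsv=cv2.cvtColor(f["img"],cv2.COLOR_BGR2HSV)
rect(box(200,175,335,310),P,"tray scene",90,134)
t=tray(0,-220-87+12); print("target",t)   # stop 12 mm short of the box
plan([*t,s["eef_pos"][2]],5.0,8)
E
```

```text
4.15 [ 577.22310872 -192.68612153  228.59141314] [ 3.13985672e+00 -2.81406681e-03  1.83948398e-01] 0.06112875310433948 [-0.75121704 -1.06727485  7.14321724] 50.321930050849915
bin c [ 593.5 -102.7] size [221.9 181.2] ang 10.94 z [55.2 76.5 82.5] 354
tray scene c [564.4 164.7] size [201.3 294.3] ang 5.34 z [102.1 110.5 129. ] 6833
target [ 586.41094411 -116.17743594]
rows 8 from [ 577.2 -192.7  228.5] 10.5
  [0.29,-0.92,-0.00] yaw 0.012
  [0.28,-0.92,-0.00] yaw 0.012
  [0.27,-0.93,-0.00] yaw 0.012
  [0.25,-0.93,-0.00] yaw 0.012
  [0.24,-0.93,-0.00] yaw 0.012
  [0.23,-0.94,-0.00] yaw 0.012
  [0.22,-0.94,-0.00] yaw 0.012
  [0.21,-0.94,-0.00] yaw 0.012
```

Emit:
apply_moves(
  deltas=[
    {"claw": 1,"delta_pos": [0.28,-0.62,0],"yaw": 0.0115},
    {"claw": 1,"delta_pos": [0.27,-0.63,0],"yaw": 0.0115},
    {"claw": 1,"delta_pos": [0.27,-0.63,0],"yaw": 0.0115},
    {"claw": 1,"delta_pos": [0.26,-0.63,0],"yaw": 0.0115},
    {"claw": 1,"delta_pos": [0.25,-0.64,0],"yaw": 0.0115},
    {"claw": 1,"delta_pos": [0.25,-0.64,0],"yaw": 0.0115},
    {"claw": 1,"delta_pos": [0.24,-0.64,0],"yaw": 0.0115},
    {"claw": 1,"delta_pos": [0.23,-0.65,0],"yaw": 0.0115},
  ],
)

```text
clock: 5.25
eef_pos: [590.0, -140.0, 228.6]
tcp_rot: [3.139, -0.002, 0.093]
contact_force: [-3.0, -6.5, 8.4]
opening: 0.06
grasp_force: 50.7
```

```bash
python3 - <<'E'
from h import *
s=r.sense(); print(s["clock"],s["eef_pos"],s["tcp_rot"],s["contact_force"])
f=r.grab_frame("top"); P=cloud(f); cv2.imwrite("pics/top2.png",f["img"])
def line(k,name):
    q=P[k][:,:2]; v=cv2.fitLine(q.astype(np.float32),cv2.DIST_HUBER,0,.01,.01).ravel(); print(name,len(q),np.round(v,3),"deg",round(np.degrees(np.arctan2(v[1],v[0])),2)); return q
E
python3 - <<'E'
from h import *
s=r.sense(); f=r.grab_frame("scene"); P=cloud(f); cv2.imwrite("pics/s2.png",f["img"])
k=box(150,130,275,225)
q=rect(k,P,"bin scene",68,84)
t=np.array([561.5,178.3])-307*np.array([-.0906,.9959])
plan([*t,s["eef_pos"][2]],5.2,6)
E
```

```text
5.25 [ 590.00456561 -139.96799479  228.56931539] [ 3.13894337e+00 -2.15580425e-03  9.27105192e-02] [-3.01910453 -6.46185307  8.39503081]
bin scene c [686.7 -90.8] size [201.9 112.6] ang 48.91 z [68.7 77.8 82. ] 367
rows 6 from [ 590.2 -139.4  228.6] 5.3
  [0.00,-0.20,0.00] yaw 0.000
  [0.00,-0.20,0.00] yaw 0.000
  [0.00,-0.20,0.00] yaw 0.000
  [0.00,-0.20,0.00] yaw 0.000
  [0.00,-0.20,0.00] yaw 0.000
  [0.00,-0.20,0.00] yaw 0.000
```

View pics/top2.png

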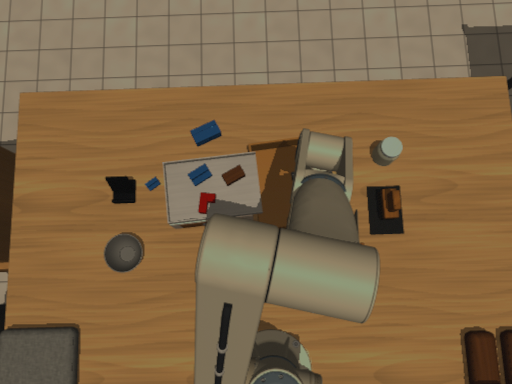

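The bin has moved in under the lip at columns 248–260 and is close to the box. I'll press it on slowly and watch the force.

Emit:
apply_moves(
  deltas=[
    {"claw": 1,"delta_pos": [0,-0.3,0],"yaw": 0},
    {"claw": 1,"delta_pos": [0,-0.3,0],"yaw": 0},
    {"claw": 1,"delta_pos": [0,-0.3,0],"yaw": 0},
    {"claw": 1,"delta_pos": [0,-0.2,0],"yaw": 0},
    {"claw": 1,"delta_pos": [0,-0.1,0],"yaw": 0},
  ],
)

```text
clock: 5.98
eef_pos: [589.4, -128.1, 228.6]
tcp_rot: [3.139, -0.004, 0.092]
contact_force: [0.4, -6.8, 5.7]
opening: 0.061
grasp_force: 50.0
```

```bash
python3 - <<'E'
from h import *
s=r.sense(); print(s["clock"],s["eef_pos"],s["tcp_rot"],s["contact_force"],s["wrist_torque"])
E
```

```text
5.975 [ 589.37438807 -128.09192392  228.58014877] [ 3.13906099 -0.00370881  0.09223929] [ 0.43128829 -6.81993161  5.71518765] [-0.8774243   0.00225809 -0.00419958]
```

Force is still the sliding friction of about 3–7 N, so there is no contact yet. I'll go on in small steps.

Emit:
apply_moves(
  deltas=[
    {"claw": 1,"delta_pos": [0,-0.1,0],"yaw": 0},
    {"claw": 1,"delta_pos": [0,-0.1,0],"yaw": 0},
    {"claw": 1,"delta_pos": [0,-0.1,0],"yaw": 0},
  ],
)

```text
clock: 6.35
eef_pos: [589.1, -125.7, 228.6]
tcp_rot: [3.138, -0.004, 0.093]
contact_force: [-1.1, -14.2, 6.7]
opening: 0.057
grasp_force: 50.1
```

Emit:
apply_moves(
  deltas=[
    {"claw": 1,"delta_pos": [0,-0.1,0],"yaw": 0},
    {"claw": 1,"delta_pos": [0,0,0],"yaw": 0},
  ],
)

```text
clock: 6.6
eef_pos: [588.7, -125.4, 228.6]
tcp_rot: [3.137, -0.003, 0.093]
contact_force: [-2.4, -15.7, 6.0]
opening: 0.062
grasp_force: 50.3
```

```bash
python3 - <<'E'
from h import *
s=r.sense(); print(s["clock"],s["eef_pos"],s["tcp_rot"],s["contact_force"],s["wrist_torque"])
E
```

```text
6.6 [ 588.6791161  -125.37214195  228.57716949] [ 3.13718169e+00 -2.89809140e-03  9.25274978e-02] [ -2.41874283 -15.71861078   6.0110956 ] [-2.29949416  0.35733781 -0.09072498]
```

It's in contact: the force is rising and motion has stalled. I'll give it one more squeeze to square it, then release and lift.

Emit:
apply_moves(
  deltas=[
    {"claw": 1,"delta_pos": [0,-0.15,0],"yaw": 0},
    {"claw": 1,"delta_pos": [0,0,0],"yaw": 0},
    {"claw": 0.4,"delta_pos": [0,0.1,0],"yaw": 0},
    {"claw": 0.2,"delta_pos": [0,0,0],"yaw": 0},
    {"claw": 0,"delta_pos": [0,0,-2.5],"yaw": 0},
    {"claw": 0,"delta_pos": [0,0,-4],"yaw": 0},
    {"claw": 0,"delta_pos": [0,3,-4],"yaw": 0},
    {"claw": 0,"delta_pos": [0,4,-2],"yaw": 0},
  ],
)

```text
clock: 7.6
eef_pos: [595.0, -192.1, 354.5]
tcp_rot: [3.141, -0.003, 0.094]
contact_force: [0.9, -0.7, -0.5]
opening: 0.499
grasp_force: 0.0
```

```bash
python3 - <<'E'
from h import *
s=r.sense(); print(s["clock"],s["eef_pos"],s["tcp_rot"],s["contact_force"])
f=r.grab_frame("wrist"); f["s"]=s; cv2.imwrite("pics/w3.png",f["img"]); P=cloud(f)
rect(np.ones((384,512),bool),P,"rim",70,86)
a=plan([560,-330,340],2,6); plan([506.3,-395.8,320],1.7,3,a)
E
```

```text
7.6 [ 595.01063354 -192.11130501  354.45449305] [ 3.14077719e+00 -3.01156636e-03  9.39403367e-02] [ 0.90956548 -0.72444467 -0.47925707]
rim c [654.5 -98.1] size [247.2 123.7] ang 39.41 z [72.1 79.1 80.5] 4256
rows 6 from [ 595.8 -196.7  356.7] 5.3
  [-0.80,2.16,0.28] yaw 0.010
  [-0.78,2.17,0.28] yaw 0.010
  [-0.76,2.17,0.28] yaw 0.010
  [-0.74,2.18,0.28] yaw 0.010
  [-0.72,2.19,0.28] yaw 0.010
  [-0.70,2.19,0.28] yaw 0.010
rows 3 from [ 560. -330.  340.] 2.0
  [-1.87,2.13,0.67] yaw 0.002
  [-1.86,2.13,0.67] yaw 0.002
  [-1.86,2.14,0.67] yaw 0.002
```

Now I'll go above the brush and then check the bin and brush from the top camera.

Emit:
apply_moves(
  deltas=[
    {"claw": 0,"delta_pos": [-1.1,2.5,0.2],"yaw": 0.007},
    {"claw": -0.2,"delta_pos": [-1.1,2.5,0.4],"yaw": 0.007},
    {"claw": -0.2,"delta_pos": [-1.1,2.5,0.4],"yaw": 0.007},
    {"claw": -0.2,"delta_pos": [-1.1,2.5,0.4],"yaw": 0.007},
    {"claw": -0.2,"delta_pos": [-1.1,2.5,0.4],"yaw": 0.007},
    {"claw": -0.2,"delta_pos": [-1.1,2.5,0.4],"yaw": 0.007},
    {"claw": -0.2,"delta_pos": [-0.9,2.4,0.5],"yaw": 0.007},
    {"claw": -0.2,"delta_pos": [-0.9,2.4,0.5],"yaw": 0.007},
  ],
)

```text
clock: 8.65
eef_pos: [523.7, -396.1, 319.4]
tcp_rot: [-3.141, -0.0, 0.036]
contact_force: [-0.7, 0.3, -0.5]
opening: 0.599
grasp_force: 0.0
```

```bash
python3 - <<'E'
from h import *
s=r.sense(); print(s["clock"],s["eef_pos"],np.degrees(s["tcp_rot"]))
f=r.grab_frame("wrist"); f["s"]=s; cv2.imwrite("pics/w4.png",f["img"]); P=cloud(f)
hsv=cv2.cvtColor(f["img"],cv2.COLOR_BGR2HSV)
bro=(hsv[...,1]>60)&(hsv[...,2]>70)
rect(bro,P,"handle",125,142); rect(bro,P,"head",55,80)
f=r.grab_frame("top"); P=cloud(f); cv2.imwrite("pics/top4.png",f["img"])
rect(box(240,135,335,245),P,"bin",60,83)
rect(box(155,145,268,240),P,"tray",90,132)
plan([506.3,-395.8,262],1.7)
E
```

```text
8.65 [ 523.74472702 -396.11427236  319.40467416] [-1.79982542e+02 -1.18086183e-03  2.06145711e+00]
handle c [ 507.4 -393.9] size [59.4 24. ] ang 0.97 z [129.8 134.1 135.3] 2807
head c [ 507.7 -393.9] size [92.6 46.1] ang 1.08 z [63.3 67.2 68.9] 2537
bin c [610.1 -38.8] size [226.7 182. ] ang 4.7 z [62.6 77.5 82.4] 298
tray c [561.6 162.7] size [199.3 290.9] ang 4.87 z [106.  112.2 127.6] 5265
rows 2 from [ 523.1 -397.4  319. ] 2.0
  [-0.84,-0.11,2.85] yaw 0.002
  [-0.84,-0.11,2.85] yaw 0.002
```

```bash
python3 -c "
import cv2,numpy as np
a=cv2.imread('pics/w4.png');b=cv2.imread('pics/top4.png')[130:250,150:350]
b=cv2.resize(b,None,fx=2,fy=2);a=cv2.resize(a,(400,300))
c=np.zeros((300,800,3),np.uint8);c[:,:400]=a;c[:240,400:]=b;cv2.imwrite('pics/v4.png',c)"
```

```text
(no output)
```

View pics/v4.png

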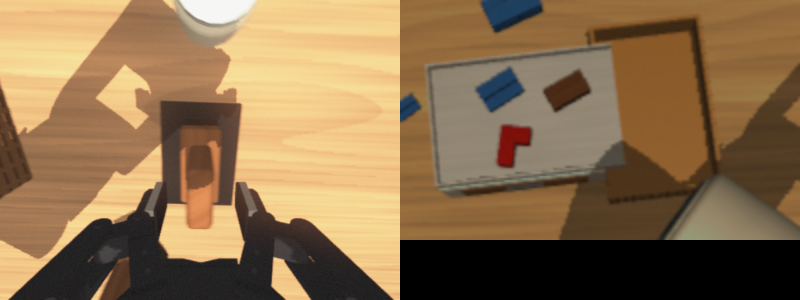

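The left half shows the handle between the fingers, with the brush standing on its mat. The right half shows the bin tucked under the lip, parallel to the tray. Next is gripping the brush.

Emit:
apply_moves(
  deltas=[
    {"claw": -0.2,"delta_pos": [-1.55,-0.35,1.0],"yaw": 0.017},
    {"claw": -0.2,"delta_pos": [0,0,2.5],"yaw": 0},
    {"claw": -0.2,"delta_pos": [0,0,2.5],"yaw": 0},
    {"claw": -0.2,"delta_pos": [0,0,0],"yaw": 0},
    {"claw": 1,"delta_pos": [0,0,0],"yaw": 0},
    {"claw": 1,"delta_pos": [0,0,0],"yaw": 0},
    {"claw": 1,"delta_pos": [0,0,0],"yaw": 0},
    {"claw": 1,"delta_pos": [0,0,0],"yaw": 0},
  ],
  grip_force=80,
)

```text
clock: 9.75
eef_pos: [508.8, -392.9, 261.0]
tcp_rot: [3.141, -0.002, 0.019]
contact_force: [0.4, 1.8, 6.7]
opening: 0.27
grasp_force: 79.1
```

```bash
sed -i 's/^TO=.*/TO=np.array([561.4,178.0]); TY=np.radians(5.1)/' h.py; python3 - <<'E'
from h import *
s=r.sense(); print(s["clock"],s["eef_pos"],np.degrees(s["tcp_rot"]),s["opening"],s["grasp_force"],s["contact_force"])
p=s["eef_pos"]
print("tray start",tray(40,92),tray(40,-185),tray(-45,92))
a=plan([p[0],p[1],460],1.0,5)
a=plan([*tray(40,92),420],5.1,15,a)
a=plan([*tray(40,92),p[2]+110-4+2],5.1,4,a)
E
```

```text
9.75 [ 508.79973844 -392.90431484  260.9619162 ] [ 1.79939294e+02 -1.00133907e-01  1.07228589e+00] 0.26992549994704346 79.14767146110535 [0.37076571 1.76697949 6.69370988]
tray start [593.0633673  273.19154989] [617.68708754  -2.71182523] [508.39987674 265.63553466]
rows 5 from [ 508.8 -392.9  261. ] 1.1
  [0.00,0.00,-3.98] yaw 0.000
  [0.00,0.00,-3.98] yaw 0.000
  [0.00,0.00,-3.98] yaw 0.000
  [0.00,0.00,-3.98] yaw 0.000
  [0.00,0.00,-3.98] yaw 0.000
rows 15 from [ 508.8 -392.9  460. ] 1.0
  [0.64,-4.43,0.27] yaw -0.005
  [0.66,-4.43,0.27] yaw -0.005
  [0.68,-4.42,0.27] yaw -0.005
  [0.70,-4.42,0.27] yaw -0.005
  [0.72,-4.42,0.27] yaw -0.005
  [0.74,-4.41,0.27] yaw -0.005
  [0.77,-4.41,0.27] yaw -0.005
  [0.79,-4.41,0.27] yaw -0.005
  [0.81,-4.40,0.27] yaw -0.005
  [0.83,-4.40,0.27] yaw -0.005
  [0.85,-4.39,0.27] yaw -0.005
  [0.87,-4.39,0.27] yaw -0.005
  [0.89,-4.39,0.27] yaw -0.005
  [0.91,-4.38,0.27] yaw -0.005
  [0.93,-4.38,0.27] yaw -0.005
rows 4 from [593.1 273.2 420. ] 5.1
  [0.00,0.00,1.28] yaw -0.000
  [0.00,0.00,1.28] yaw -0.000
  [0.00,0.00,1.28] yaw -0.000
  [0.00,0.00,1.28] yaw -0.000
```

Emit:
apply_moves(
  deltas=[
    {"claw": 1,"delta_pos": [0,0,-2],"yaw": 0},
    {"claw": 1,"delta_pos": [0,0,-4.5],"yaw": 0},
    {"claw": 1,"delta_pos": [0,0,-4.5],"yaw": 0},
    {"claw": 1,"delta_pos": [0,-2,-4.5],"yaw": 0},
    {"claw": 1,"delta_pos": [0.7,-4,-2.5],"yaw": -0.005},
    {"claw": 1,"delta_pos": [0.7,-4.4,0],"yaw": -0.005},
    {"claw": 1,"delta_pos": [0.7,-4.4,0],"yaw": -0.005},
    {"claw": 1,"delta_pos": [0.7,-4.4,0],"yaw": -0.005},
  ],
)

```text
clock: 10.75
eef_pos: [531.0, -198.6, 440.9]
tcp_rot: [3.141, -0.001, 0.039]
contact_force: [0.6, -0.2, -1.7]
opening: 0.275
grasp_force: 79.2
```

Emit:
apply_moves(
  deltas=[
    {"claw": 1,"delta_pos": [0.7,-4.4,0],"yaw": -0.005},
    {"claw": 1,"delta_pos": [0.7,-4.4,0],"yaw": -0.005},
    {"claw": 1,"delta_pos": [0.8,-4.4,0],"yaw": -0.005},
    {"claw": 1,"delta_pos": [0.8,-4.4,0],"yaw": -0.005},
    {"claw": 1,"delta_pos": [0.8,-4.4,0],"yaw": -0.005},
    {"claw": 1,"delta_pos": [0.8,-4.4,0],"yaw": -0.005},
    {"claw": 1,"delta_pos": [0.9,-4.4,0],"yaw": -0.005},
    {"claw": 1,"delta_pos": [0.9,-4.4,0],"yaw": -0.005},
  ],
)

```text
clock: 11.75
eef_pos: [575.2, 156.4, 440.9]
tcp_rot: [3.141, -0.001, 0.079]
contact_force: [-0.3, -0.6, -1.6]
opening: 0.272
grasp_force: 79.1
```

```bash
python3 - <<'E'
from h import *
s=r.sense(); print(s["clock"],s["opening"],s["grasp_force"],s["contact_force"])
a=plan([*tray(40,92),420],5.1,4)
E
```

```text
11.75 0.2718828042956755 79.12394285202026 [-0.29581511 -0.61846611 -1.61445371]
rows 4 from [575.2 156.4 440.9] 4.5
  [0.68,-2.88,0.52] yaw -0.003
  [0.68,-2.87,0.52] yaw -0.003
  [0.69,-2.87,0.52] yaw -0.003
  [0.70,-2.87,0.52] yaw -0.003
```

Emit:
apply_moves(
  deltas=[
    {"claw": 1,"delta_pos": [0.7,-2.9,0],"yaw": -0.003},
    {"claw": 1,"delta_pos": [0.7,-2.9,0],"yaw": -0.003},
    {"claw": 1,"delta_pos": [0.7,-2.9,0],"yaw": -0.003},
    {"claw": 1,"delta_pos": [0.7,-2.8,0],"yaw": -0.002},
    {"claw": 1,"delta_pos": [0,0,2],"yaw": 0},
    {"claw": 1,"delta_pos": [0,0,2.5],"yaw": 0},
    {"claw": 1,"delta_pos": [0,0,1.8],"yaw": 0},
    {"claw": 1,"delta_pos": [0,0,0],"yaw": 0},
  ],
)

```text
clock: 12.75
eef_pos: [593.3, 271.7, 375.7]
tcp_rot: [3.141, 0.002, 0.09]
contact_force: [0.5, -0.5, -1.6]
opening: 0.266
grasp_force: 78.9
```

```bash
python3 - <<'E'
from h import *
s=r.sense(); print(s["clock"],s["eef_pos"],np.degrees(s["tcp_rot"]),s["contact_force"])
f=r.grab_frame("scene"); cv2.imwrite("pics/s5.png",f["img"])
c=f["img"][150:330,180:380]; cv2.imwrite("pics/s5c.png",cv2.resize(c,None,fx=3,fy=3,interpolation=cv2.INTER_CUBIC))
a=plan([*tray(40,92),369],5.1,1)
a=plan([*tray(40,-190),369],5.1,16,a)
E
```

```text
12.75 [593.32611331 271.65703027 375.7317767 ] [1.79950100e+02 1.35416859e-01 5.13616395e+00] [ 0.50400254 -0.54630999 -1.5920877 ]
rows 1 from [593.8 271.8 376.9] 5.1
  [-0.06,-0.14,0.79] yaw 0.001
rows 16 from [593.1 273.2 369. ] 5.1
  [0.00,1.76,-0.00] yaw -0.000
  [0.00,1.76,-0.00] yaw -0.000
  [0.00,1.76,-0.00] yaw -0.000
  [0.00,1.76,-0.00] yaw -0.000
  [0.00,1.76,-0.00] yaw -0.000
  [0.00,1.76,-0.00] yaw -0.000
  [0.00,1.76,-0.00] yaw -0.000
  [0.00,1.76,-0.00] yaw -0.000
  [0.00,1.76,-0.00] yaw -0.000
  [0.00,1.76,-0.00] yaw -0.000
  [0.00,1.76,-0.00] yaw -0.000
  [0.00,1.76,-0.00] yaw -0.000
  [0.00,1.76,-0.00] yaw -0.000
  [0.00,1.76,-0.00] yaw -0.000
  [0.00,1.76,-0.00] yaw -0.000
  [0.00,1.76,-0.00] yaw -0.000
```

View pics/s5c.png

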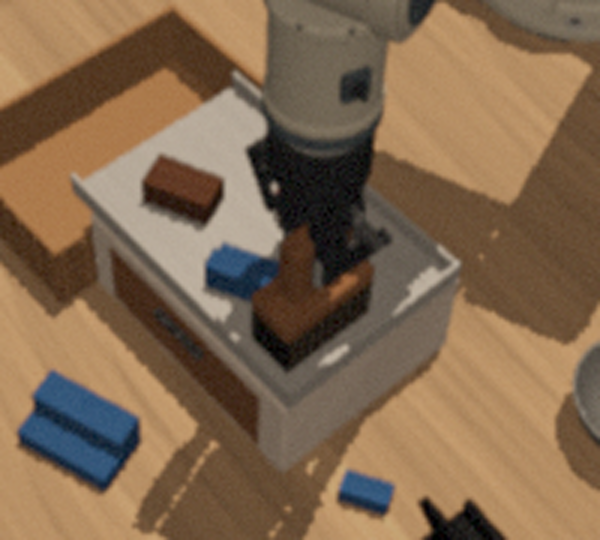

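The brush is inside the tray behind the blue piece at (240,270) in the crop, and the bin is flush against the box. I'll lower it and sweep the first lane.

Emit:
apply_moves(
  deltas=[
    {"claw": 1,"delta_pos": [0,0,0.75],"yaw": 0},
    {"claw": 1,"delta_pos": [0,0.6,0],"yaw": 0},
    {"claw": 1,"delta_pos": [0,1.2,0],"yaw": 0},
    {"claw": 1,"delta_pos": [0,1.6,0],"yaw": 0},
    {"claw": 1,"delta_pos": [0,1.6,0],"yaw": 0},
    {"claw": 1,"delta_pos": [0,1.6,0],"yaw": 0},
    {"claw": 1,"delta_pos": [0,1.6,0],"yaw": 0},
    {"claw": 1,"delta_pos": [0,1.6,0],"yaw": 0},
  ],
)

```text
clock: 13.8
eef_pos: [602.7, 173.2, 369.3]
tcp_rot: [-3.141, -0.0, 0.09]
contact_force: [0.3, 1.1, -0.8]
opening: 0.267
grasp_force: 78.9
```

Emit:
apply_moves(
  deltas=[
    {"claw": 1,"delta_pos": [0,1.6,0],"yaw": 0},
    {"claw": 1,"delta_pos": [0,1.6,0],"yaw": 0},
    {"claw": 1,"delta_pos": [0,1.6,0],"yaw": 0},
  ],
)

```text
clock: 14.18
eef_pos: [607.0, 125.5, 369.2]
tcp_rot: [3.142, -0.0, 0.09]
contact_force: [-0.6, 1.8, -1.7]
opening: 0.268
grasp_force: 78.9
```

```bash
python3 - <<'E'
from h import *
s=r.sense(); print(s["clock"],s["eef_pos"],np.degrees(s["tcp_rot"]),s["contact_force"])
f=r.grab_frame("scene"); cv2.imwrite("pics/s6.png",f["img"])
c=f["img"][130:310,160:360]; cv2.imwrite("pics/s6c.png",cv2.resize(c,None,fx=3,fy=3,interpolation=cv2.INTER_CUBIC))
a=plan([*tray(40,-190),369],5.1,8)
E
```

```text
14.175 [606.96307934 125.51183612 369.15890399] [ 1.79996567e+02 -8.63359641e-05  5.14500213e+00] [-0.57000668  1.84122005 -1.66697171]
rows 8 from [607.  123.9 369.1] 5.1
  [-0.01,1.65,0.00] yaw 0.000
  [-0.01,1.65,0.00] yaw 0.000
  [-0.01,1.65,0.00] yaw 0.000
  [-0.01,1.65,0.00] yaw 0.000
  [-0.01,1.65,0.00] yaw 0.000
  [-0.01,1.65,0.00] yaw 0.000
  [-0.01,1.65,0.00] yaw 0.000
  [-0.01,1.65,0.00] yaw 0.000
```

View pics/s6c.png

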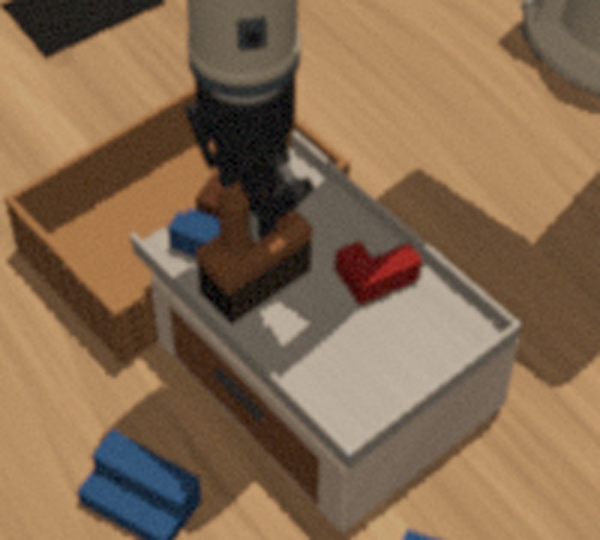

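The blue and wooden pieces are being carried ahead of the brush at (195,230) in the crop, and the red one is left for the second lane. I'll continue over the lip.

Emit:
apply_moves(
  deltas=[
    {"claw": 1,"delta_pos": [0,1.4,0],"yaw": 0},
    {"claw": 1,"delta_pos": [0,1.6,0],"yaw": 0},
    {"claw": 1,"delta_pos": [0,1.6,0],"yaw": 0},
    {"claw": 1,"delta_pos": [0,1.6,0],"yaw": 0},
    {"claw": 1,"delta_pos": [0,1.6,0],"yaw": 0},
    {"claw": 1,"delta_pos": [0,1.6,0],"yaw": 0},
    {"claw": 1,"delta_pos": [0,1.6,0],"yaw": 0},
    {"claw": 1,"delta_pos": [0,1.4,0],"yaw": 0},
  ],
)

```text
clock: 15.22
eef_pos: [618.0, 1.9, 369.1]
tcp_rot: [3.142, 0.0, 0.09]
contact_force: [-0.1, -0.0, -1.6]
opening: 0.264
grasp_force: 78.9
```

```bash
python3 - <<'E'
from h import *
s=r.sense(); print(s["clock"],s["eef_pos"],np.degrees(s["tcp_rot"]),s["contact_force"])
a=plan([*tray(0,-60),430],5.1,4)
a=plan([*tray(-44,92),430],5.1,4,a)
a=plan([*tray(-44,92),369],5.1,3,a)
E
```

```text
15.225 [618.03990428   1.93426686 369.10910684] [1.79995300e+02 8.43073080e-03 5.13486207e+00] [-0.14117445 -0.04179954 -1.61111882]
rows 4 from [618.    1.9 369.1] 5.1
  [-1.02,-3.01,-1.52] yaw 0.000
  [-1.02,-3.01,-1.52] yaw 0.000
  [-1.02,-3.01,-1.52] yaw 0.000
  [-1.02,-3.01,-1.52] yaw 0.000
rows 4 from [566.7 118.2 430. ] 5.1
  [-1.10,-3.80,-0.00] yaw -0.000
  [-1.10,-3.80,-0.00] yaw -0.000
  [-1.10,-3.80,-0.00] yaw -0.000
  [-1.10,-3.80,-0.00] yaw -0.000
rows 3 from [509.4 265.7 430. ] 5.1
  [0.00,0.00,2.03] yaw -0.000
  [0.00,0.00,2.03] yaw -0.000
  [0.00,0.00,2.03] yaw -0.000
```

Emit:
apply_moves(
  deltas=[
    {"claw": 1,"delta_pos": [0,0,-3.5],"yaw": 0},
    {"claw": 1,"delta_pos": [-1,-3,-2.5],"yaw": 0},
    {"claw": 1,"delta_pos": [-1.2,-3.9,0],"yaw": 0},
    {"claw": 1,"delta_pos": [-1.2,-4,0],"yaw": 0},
    {"claw": 1,"delta_pos": [-1.2,-4,0],"yaw": 0},
    {"claw": 1,"delta_pos": [-1.2,-4,0],"yaw": 0},
    {"claw": 1,"delta_pos": [-1.2,-4,0],"yaw": 0},
    {"claw": 1,"delta_pos": [-1.2,-4,0],"yaw": 0},
  ],
)

```text
clock: 16.23
eef_pos: [511.8, 264.5, 429.3]
tcp_rot: [-3.142, -0.0, 0.09]
contact_force: [0.1, 0.7, -2.2]
opening: 0.271
grasp_force: 79.2
```

```bash
python3 - <<'E'
from h import *
s=r.sense(); print(s["clock"],s["eef_pos"],np.degrees(s["tcp_rot"]),s["contact_force"])
f=r.grab_frame("scene"); cv2.imwrite("pics/s7.png",f["img"])
c=f["img"][130:310,150:350]; cv2.imwrite("pics/s7c.png",cv2.resize(c,None,fx=3,fy=3,interpolation=cv2.INTER_CUBIC))
P=cloud(f); hsv=cv2.cvtColor(f["img"],cv2.COLOR_BGR2HSV); H,S,V=cv2.split(hsv)
red=((H<6)|(H>174))&(S>150)
q=rect(red&box(200,170,340,310),P,"red",112,150)
if q is not None:
    c,s_=np.cos(TY),np.sin(TY); l=(q[:,:2]-TO)@np.array([[c,-s_],[s_,c]]); print("red local",l.min(0),l.max(0))
a=plan([*tray(-44,92),430],5.1,1)
E
```

```text
16.225 [511.77440305 264.50187718 429.28561899] [-1.79997087e+02 -1.40380814e-02  5.14952044e+00] [ 0.11527626  0.71662571 -2.19468517]
red c [523.8 181. ] size [46.4 38.8] ang 83.26 z [117.6 138.4 142.5] 229
red local [-55.68671022 -18.54254872] [-14.57064093  29.028659  ]
rows 1 from [510.3 268.  429.3] 5.2
  [-0.11,0.22,-0.07] yaw 0.002
```

View pics/s7c.png

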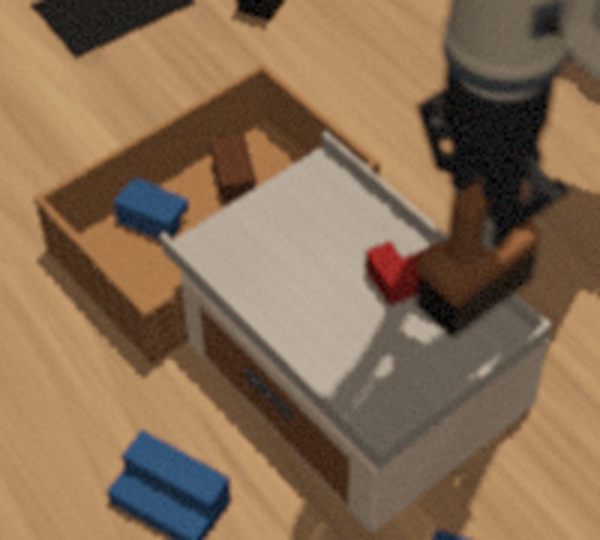

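The blue piece (150,205) and the wooden piece (235,165) lie in the bin, and the red one at (395,270) still waits. Second lane.

Emit:
apply_moves(
  deltas=[
    {"claw": 1,"delta_pos": [0,0.1,2],"yaw": 0},
    {"claw": 1,"delta_pos": [0,0,2.5],"yaw": 0},
    {"claw": 1,"delta_pos": [0,0,1.5],"yaw": 0},
    {"claw": 1,"delta_pos": [0,0,0],"yaw": 0},
    {"claw": 1,"delta_pos": [0,0.6,0],"yaw": 0},
    {"claw": 1,"delta_pos": [0,1.2,0],"yaw": 0},
    {"claw": 1,"delta_pos": [0,1.6,0],"yaw": 0},
    {"claw": 1,"delta_pos": [0,1.6,0],"yaw": 0},
  ],
)

```text
clock: 17.27
eef_pos: [516.8, 211.5, 369.4]
tcp_rot: [-3.142, -0.0, 0.09]
contact_force: [0.0, 0.9, -2.3]
opening: 0.268
grasp_force: 79.4
```

Emit:
apply_moves(
  deltas=[
    {"claw": 1,"delta_pos": [0,1.6,0],"yaw": 0},
    {"claw": 1,"delta_pos": [0,1.6,0],"yaw": 0},
    {"claw": 1,"delta_pos": [0,1.6,0],"yaw": 0},
    {"claw": 1,"delta_pos": [0,1.6,0],"yaw": 0},
    {"claw": 1,"delta_pos": [0,1.6,0],"yaw": 0},
    {"claw": 1,"delta_pos": [0,1.6,0],"yaw": 0},
    {"claw": 1,"delta_pos": [0,1.6,0],"yaw": 0},
    {"claw": 1,"delta_pos": [0,1.6,0],"yaw": 0},
  ],
)

```text
clock: 18.27
eef_pos: [528.3, 84.3, 369.2]
tcp_rot: [3.142, 0.0, 0.09]
contact_force: [0.2, -0.3, -1.7]
opening: 0.275
grasp_force: 79.4
```

Emit:
apply_moves(
  deltas=[
    {"claw": 1,"delta_pos": [0,1.6,0],"yaw": 0},
    {"claw": 1,"delta_pos": [0,1.6,0],"yaw": 0},
    {"claw": 1,"delta_pos": [0,1.6,0],"yaw": 0},
    {"claw": 1,"delta_pos": [0,1.6,0],"yaw": 0},
    {"claw": 1,"delta_pos": [0,1.6,0],"yaw": 0},
    {"claw": 1,"delta_pos": [0,1.4,0],"yaw": 0},
  ],
)

```text
clock: 19.02
eef_pos: [536.8, -9.4, 369.2]
tcp_rot: [3.142, 0.0, 0.09]
contact_force: [-0.9, -0.0, -3.2]
opening: 0.272
grasp_force: 79.5
```

```bash
python3 - <<'E'
from h import *
s=r.sense(); print(s["clock"],s["eef_pos"],np.degrees(s["tcp_rot"]),s["contact_force"])
p=s["eef_pos"]; d=np.array(p[:2])-TO; c,s_=np.cos(TY),np.sin(TY); print("local",c*d[0]+s_*d[1],-s_*d[0]+c*d[1])
f=r.grab_frame("scene"); cv2.imwrite("pics/s8.png",f["img"])
P=cloud(f); hsv=cv2.cvtColor(f["img"],cv2.COLOR_BGR2HSV); H,S,V=cv2.split(hsv)
red=((H<6)|(H>174))&(S>150)
rect(red&box(150,130,340,310),P,"red",-5,200)
a=plan([508.8,-392.9,420],1.07,10)
E
```

```text
19.025 [536.77796411  -9.36133483 369.16936124] [1.79995005e+02 2.44737925e-03 5.13656655e+00] [-0.87116666 -0.02975152 -3.15475512]
local -41.17991297936941 -184.43082498917747
red c [525.3 -11.4] size [59.   5.5] ang 51.39 z [ 50.9  53.4 101.8] 5
rows 10 from [536.9 -10.4 369.2] 5.1
  [-0.62,3.78,-0.51] yaw 0.007
  [-0.59,3.79,-0.51] yaw 0.007
  [-0.57,3.79,-0.51] yaw 0.007
  [-0.54,3.80,-0.51] yaw 0.007
  [-0.51,3.80,-0.51] yaw 0.007
  [-0.49,3.80,-0.51] yaw 0.007
  [-0.46,3.81,-0.51] yaw 0.007
  [-0.43,3.81,-0.51] yaw 0.007
  [-0.41,3.81,-0.51] yaw 0.007
  [-0.38,3.82,-0.51] yaw 0.007
```

Emit:
apply_moves(
  deltas=[
    {"claw": 1,"delta_pos": [0,0,-2.5],"yaw": 0},
    {"claw": 1,"delta_pos": [0,0,-3.5],"yaw": 0},
    {"claw": 1,"delta_pos": [-0.6,3.8,0],"yaw": 0.007},
    {"claw": 1,"delta_pos": [-0.6,3.8,0],"yaw": 0.007},
    {"claw": 1,"delta_pos": [-0.6,3.8,0],"yaw": 0.007},
    {"claw": 1,"delta_pos": [-0.5,3.8,0],"yaw": 0.007},
    {"claw": 1,"delta_pos": [-0.5,3.8,0],"yaw": 0.007},
    {"claw": 1,"delta_pos": [-0.5,3.8,0],"yaw": 0.007},
  ],
)

```text
clock: 20.08
eef_pos: [520.0, -239.4, 429.2]
tcp_rot: [-3.141, -0.0, 0.048]
contact_force: [0.8, -0.3, -1.8]
opening: 0.274
grasp_force: 79.5
```

```bash
python3 - <<'E'
from h import *
s=r.sense(); print(s["clock"],s["eef_pos"],np.degrees(s["tcp_rot"]),s["contact_force"])
f=r.grab_frame("scene"); cv2.imwrite("pics/s9.png",f["img"])
c=f["img"][100:310,140:350]; cv2.imwrite("pics/s9c.png",cv2.resize(c,(600,600),interpolation=cv2.INTER_CUBIC))
a=plan([508.8,-392.9,430],1.07,4)
E
```

```text
20.075 [ 520.02567162 -239.35061542  429.19511547] [-1.79992438e+02 -9.32817311e-03  2.72710608e+00] [ 0.75141246 -0.2829593  -1.79437994]
rows 4 from [ 519.8 -242.9  429.2] 2.7
  [-0.45,3.73,-0.02] yaw 0.007
  [-0.42,3.74,-0.02] yaw 0.007
  [-0.40,3.74,-0.02] yaw 0.007
  [-0.37,3.74,-0.02] yaw 0.007
```

View pics/s9c.png

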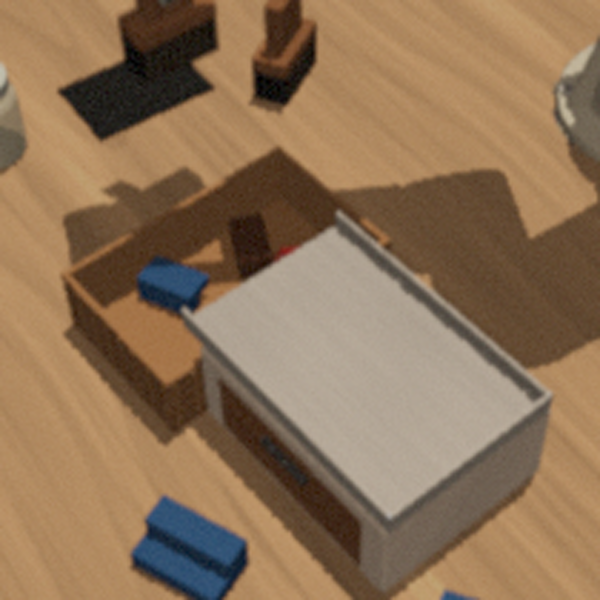

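The tray is empty. Blue (172,283), wood (250,245) and red (288,252) are all in the bin. I'll measure the bare mat before setting the brush back.

```bash
python3 - <<'E'
from h import *
f=r.grab_frame("top"); P=cloud(f); V=f["img"].max(-1); cv2.imwrite("pics/top9.png",f["img"])
rect((V<70)&box(355,175,420,245),P,"mat top now",-3,14)
f=dict(np.load("top0.npz")); P=cloud(f); V=f["img"].max(-1)
rect((V<70)&box(355,175,412,245),P,"mat top0",-3,14)
f=r.grab_frame("scene"); P=cloud(f); V=f["img"].max(-1)
rect((V<60)&box(150,105,225,155),P,"mat scene",-3,14)
f=dict(np.load("scene0.npz")); P=cloud(f); V=f["img"].max(-1)
rect((V<60)&box(150,105,222,155),P,"mat scene0",-3,14)
E
```

```text
mat top now c [ 541.9 -384.2] size [88.9 92.4] ang 70.67 z [ 0.1  6.  11.9] 531
mat top0 c [ 493.6 -393.4] size [109.  158.9] ang 89.62 z [ 0.7  6.3 11.6] 933
mat scene c [ 492.1 -389.7] size [107.  155.3] ang 89.23 z [0.2 4.2 8.6] 720
mat scene0 c [ 492.4 -388.5] size [107.9 153.7] ang 88.74 z [0.7 4.8 9.7] 533
```

Emit:
apply_moves(
  deltas=[
    {"claw": 1,"delta_pos": [-0.7,3.7,0],"yaw": 0.007},
    {"claw": 1,"delta_pos": [-0.7,3.7,0],"yaw": 0.007},
    {"claw": 1,"delta_pos": [-0.7,3.7,0],"yaw": 0.007},
    {"claw": 1,"delta_pos": [-0.7,3.7,2],"yaw": 0.007},
    {"claw": 1,"delta_pos": [0,0,4.3],"yaw": 0},
    {"claw": 1,"delta_pos": [0,0,4.3],"yaw": 0},
    {"claw": 1,"delta_pos": [0,0,3.5],"yaw": 0},
    {"claw": 1,"delta_pos": [0,0,1.5],"yaw": 0},
  ],
)

```text
clock: 21.22
eef_pos: [497.6, -385.7, 271.1]
tcp_rot: [-3.139, 0.003, 0.021]
contact_force: [0.3, 0.1, -0.6]
opening: 0.27
grasp_force: 79.8
```

```bash
python3 - <<'E'
from h import *
s=r.sense(); print(s["clock"],s["eef_pos"],np.degrees(s["tcp_rot"]),s["contact_force"])
a=plan([497,-392,261],1.07,1)
E
```

```text
21.225 [ 497.55106704 -385.69391513  271.07645117] [-1.79859210e+02  1.44992870e-01  1.17489487e+00] [ 0.30278303  0.06765044 -0.59565971]
rows 1 from [ 497.6 -385.7  271.1] 1.2
  [-0.07,0.63,1.01] yaw 0.002
```

Emit:
apply_moves(
  deltas=[
    {"claw": 1,"delta_pos": [0,0.4,0],"yaw": 0},
    {"claw": 1,"delta_pos": [0,0,0.6],"yaw": 0},
    {"claw": 1,"delta_pos": [0,0,0],"yaw": 0},
  ],
)

```text
clock: 21.6
eef_pos: [498.1, -391.2, 268.0]
tcp_rot: [3.141, -0.001, 0.02]
contact_force: [0.8, 0.9, -2.3]
opening: 0.268
grasp_force: 79.9
```

Emit:
apply_moves(
  deltas=[
    {"claw": 1,"delta_pos": [0,0,0.4],"yaw": 0},
    {"claw": 1,"delta_pos": [0,0,0.2],"yaw": 0},
    {"claw": 1,"delta_pos": [0,0,0],"yaw": 0},
  ],
)

```text
clock: 21.98
eef_pos: [497.8, -391.0, 261.1]
tcp_rot: [-3.141, 0.0, 0.02]
contact_force: [-0.4, -0.0, -2.3]
opening: 0.273
grasp_force: 79.9
```

Emit:
apply_moves(
  deltas=[
    {"claw": 1,"delta_pos": [0,0,0.1],"yaw": 0},
    {"claw": 1,"delta_pos": [0,0,0],"yaw": 0},
  ],
)

```text
clock: 22.22
eef_pos: [497.9, -391.0, 260.8]
tcp_rot: [3.141, -0.0, 0.02]
contact_force: [-2.0, 0.9, 4.9]
opening: 0.27
grasp_force: 80.7
```

Contact with the mat is felt: the force turned to +4.9 N. I'll release gently and rise.

Emit:
apply_moves(
  deltas=[
    {"claw": 0.3,"delta_pos": [0,0,0],"yaw": 0},
    {"claw": 0.1,"delta_pos": [0,0,0],"yaw": 0},
    {"claw": -0.1,"delta_pos": [0,0,0],"yaw": 0},
    {"claw": -0.2,"delta_pos": [0,0,0],"yaw": 0},
    {"claw": -0.2,"delta_pos": [0,0,-1.5],"yaw": 0},
    {"claw": -0.2,"delta_pos": [0,0,-3],"yaw": 0},
    {"claw": -0.2,"delta_pos": [0,0,-4],"yaw": 0},
    {"claw": -0.2,"delta_pos": [0,0,-4],"yaw": 0},
  ],
)

```text
clock: 23.22
eef_pos: [497.8, -390.9, 387.5]
tcp_rot: [3.141, -0.0, 0.02]
contact_force: [0.2, 0.1, -0.0]
opening: 0.601
grasp_force: 0.0
```

Emit:
apply_moves(
  deltas=[
    {"claw": -0.2,"delta_pos": [-4,0,-2],"yaw": 0},
    {"claw": -0.2,"delta_pos": [-4,0,0],"yaw": 0},
    {"claw": -0.2,"delta_pos": [-3,0,0],"yaw": 0},
    {"claw": -0.2,"delta_pos": [0,0,0],"yaw": 0},
  ],
)

```text
clock: 23.72
eef_pos: [386.3, -393.1, 406.5]
tcp_rot: [3.141, -0.0, 0.018]
contact_force: [-0.6, 0.6, -0.2]
opening: 0.599
grasp_force: 0.0
```

```bash
python3 - <<'E'
from h import *
s=r.sense(); print(s["clock"],s["eef_pos"],s["contact_force"],s["opening"])
f=r.grab_frame("top"); P=cloud(f); a=f["img"]
rect(box(240,135,335,245),P,"bin",60,83); rect(box(155,145,268,240),P,"tray",90,132)
rect(box(372,175,412,240),P,"brush",40,160)
rect(box(370,130,410,170),P,"jar",60,140); rect(box(100,228,148,275),P,"bowl",30,90); rect(box(100,170,140,206),P,"stand",8,130)
b=r.grab_frame("scene")["img"]
c=np.zeros((400,800,3),np.uint8); c[:300,:400]=cv2.resize(a[100:292,130:386+0],(400,300)); c[:300,400:]=cv2.resize(b[70:310,90:410],(400,300)); cv2.imwrite("pics/v10.png",c)
E
```

```text
23.725 [ 386.31925417 -393.13214766  406.4584868 ] [-0.60275337  0.56955278 -0.24342607] 0.598740589111195
bin c [703.5 -40.7] size [194.1  80.6] ang 76.03 z [61.7 78.2 82.5] 225
tray c [561.6 162.8] size [198.7 290.7] ang 5.09 z [106. 112. 123.] 5920
brush c [ 495.3 -391.4] size [94.  47.2] ang 2.6 z [ 53.3  75.9 139.2] 548
jar c [ 675.7 -399.4] size [70.8 70. ] ang 74.38 z [ 72.1 110.3 116.5] 512
bowl c [375.2 454.2] size [121.9 120.7] ang 44.88 z [31.5 48.5 60.3] 481
stand c [589.8 479.3] size [111.2  94.4] ang 87.32 z [ 10.7  30.6 105.6] 663
```

View pics/v10.png

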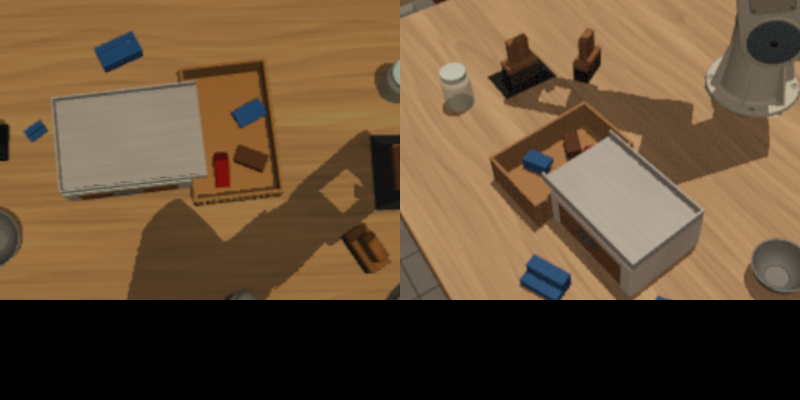

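Everything is in place: three off-cuts in the bin, the tray empty, and the brush upright on its mat. The arm is now out of view, so I'll do a last numeric check of the bin's fit in tray axes.

```bash
python3 - <<'E'
from h import *
f=r.grab_frame("top"); P=cloud(f)
k=box(240,135,345,245)&(P[...,2]>68)&(P[...,2]<84)
c,s=np.cos(TY),np.sin(TY); l=(P[k][:,:2]-TO)@np.array([[c,-s],[s,c]])
l=l[l[:,1]<-165]
print("x",np.percentile(l[:,0],[.5,2,98,99.5]),"y",np.percentile(l[:,1],[.5,2]))
for n,q in (("far",l[(l[:,1]<-298)&(abs(l[:,0])<120)]),("x-",l[l[:,0]<-128]),("x+",l[l[:,0]>128])):
    v=cv2.fitLine(q.astype(np.float32),cv2.DIST_HUBER,0,.01,.01).ravel(); print(n,len(q),"mid",np.round(v[2:],1),"deg",round(np.degrees(np.arctan2(v[1],v[0])),2))
E
```

```text
x [-139.97288133 -139.63272605  141.10926458  141.85026491] y [-310.71648323 -310.34383429]
far 142 mid [  -3.6 -306.8] deg -0.11
x- 98 mid [-136.7 -239.6] deg -89.75
x+ 116 mid [ 136.3 -241.2] deg 89.76
```

The bin measures centred to within 1 mm, square to about 0.1°, with its far wall 307 mm out as it should be when flush. Handing in.

```bash
python3 -c "
from rig import r
print(r.sign_off())"
```

```text
the job is handed in; nothing more can be done
None
```

The job is done and handed in at about 24 s on the robot's clock (72 s limit): the bin is flush, square and centred under the lip with all three off-cuts in it, the brush is upright on its mat, and the bowl, jar and phone stand are where they were.

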